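Shut the four-cell battery case

ROBOT

A 6-joint arm with a two-finger parallel gripper is mounted at the origin on the work surface. World frame = base frame: x ahead of the robot, y to its left, z up, the work surface at z = 0. Lengths are in m, angles in rad, forces in N, time in s.
With the tool pointing down it reaches from about 0.35 to 0.775 m from the base axis. Payload 5.5 kg.
Tool frame: the origin (TCP) lies on the centre line of the jaws, within the pads' length; the fingertips stand 8 mm ahead of it and the grasp point (between the pads) lies 11 mm behind it (manip.nose_length is the z of the fingertips in the tool frame, in m); z points along the fingers, y is the line along which they close (so a half turn about z gives the same grasp; the last joint's range is limited). The gripper opens to 85 mm and grips with 20 to 120 N. Pads are 22 mm wide; open, the fingers measure 114 mm over their backs; the gripper's body (76 mm by 85 mm) begins 54 mm behind the grasp point. The pads swing forward as they close: fully open they stand 13 mm farther back than shut.
Start: joints at [-1.49, 0.313, 0.046, 1.304, 0, 1.431], TCP at [0.126, -0.561, 0.215] pointing down, gripper open.
Joint ranges: [-2.76, 2.76], [-0.86, 1.69], [-1.03, 1.26], [-2.2, 2.34], [-1.47, 1.5], [-3.14, 3.14]. Speed limits (rad/s): [2.57, 2.57, 3.14, 3.14, 3.14, 3.14].

INTERFACE

Orientations are given as a unit quaternion [x, y, z, w].
In Python, from workcell import status, cams, order, manip gives the robot as it stands.
- The arm moves only by the tool arm_command, never from a script. Its argument "increments" is a list of rows, each an object of numbers: "dx", "dy", "dz": the shift along the tool's x, y, z in m; "ax", "ay", "az": the turn, a rotation vector about the tool's x, y, z in degrees. A call has 1 to 12 rows; each row shifts and turns the commanded pose from where the row before left it, along the tool's axes as they then stand; what a row does not reach is not made up. A row lasts 1/10 s, in which the tool goes at most 50 mm and 8.59 degrees, less where a joint would pass 70% of its speed; a pose out of reach is approached as far as the arm can. A call with a gripper value outside its range is refused whole. "fingers" is the opening, from -1 (shut) to 1 (fully open), set as the call begins (left out, the last holds). The fingers move at their own pace and stop on an object; "squeeze" is the grip in N (left out, the last holds). Time passes only in rows, so rows that do not move let the fingers close. It gives the time, the measured TCP pose, the force, the opening and the grip force at its end, in the units of the state.
- status.state(): the state, without advancing time (a new reading comes with each control period).
- cams.snapshot(name): name is "scene" or "top"; returns a dict with "color" (420x560x3 uint8, red, green, blue), "fx", "fy", "cx", "cy" (pixels), "rvec" (rotation vector, rad) and "tvec" (3), from world to camera coordinates, as OpenCV has them. Camera axes: x right, y down, z forward; pixel columns grow to the right and rows downward; lengths in m; the calibration is good to about 2 mm. A picture is of the moment at which its call begins. There is no depth.
- order.finish_job(): hands the job in; it is judged then, once.
The state is a dict: "t": time; "joint_pos": joint angles; "dq": joint speeds; "effort": joint torques, N m; "tcp_pos": TCP position; "tcp_rot": TCP orientation; "contact_force": force on the tool from outside, world axes, zero at the start; "ft_torque": the same for the moment, N m; "grip_width": opening from 0.0 (shut) to 1.0 (fully open); "gripper_force": force on a finger pad.
Only numpy, scipy, OpenCV 4.12 (cv2) and the standard library are available. Lean on these libraries where they do the work, as an engineer would, in place of code of your own. Each camera call takes 0.05 s, during which the arm holds its last target. There are 200 camera calls.

TASK

Close the wide battery case that holds four cells: slide its lid along the channel, over the small ridge at the end, until it is fully home, and let go. Leave the narrow two-cell case and its lid as they are.

Things in the scene. Friction and masses are not known exactly. Their poses are not given: they have to be found in the camera images.
- wide_case: wide dark-grey case with four red cells side by side, fixed on the green mat (2 mm thick): 84 mm long (x), 92 mm wide (y), side walls and far (+x) end wall 31 mm high. Origin: centre of its underside. The lid runs in grooves in the two long walls and closes towards the case's +x; the near (-x) end wall is low (22 mm) and carries the small cross ridge
- wide_lid (a joint): opening of the wide case's lid in m: 0 = fully home, its tail flush with the case's near end; grows as it is drawn out towards the case's -x, at most 0.060. Starts 0.035 to 0.055 open. Slides with about 1.5 N, meets the ridge at 0.010, needs about 10 N in all to pass its crest (0.006), then snaps in to below 0.003 and stays; pushed too weakly it stops before the ridge
- wide_rib (a point): centre of the top of the finger rib on the wide case's lid: 12 mm thick along the slide (x), 36 mm wide (y), rising 16 mm above the lid's flat top and 13 mm above the side walls, top 44 mm above the case's underside; 24 mm to the -x side of the case's centre when home. x: closing direction, z up. The lid is a 3 mm plate 80 mm long, its tail 18 mm behind the rib's centre
- narrow_rib (a point): centre of the top of the same kind of rib on the lid of the narrow case (51 mm wide, two cells, otherwise alike, also standing open and fixed to the mat); x: its closing direction. This lid is to be left alone

How it is judged:
At the end, for the whole second after the job is handed in: The wide case's lid is home behind the ridge (less than 4 mm open) and stays there; the narrow case's lid is within 8 mm of where it started (value of joint wide_lid below 0.004 m and distance of narrow_rib from where it was at the start of the episode below 0.008 m); the robot touches nothing.
It fails at once if the narrow case's lid is moved by more than 8 mm (distance of narrow_rib from where it was at the start of the episode above 0.008 m).
It also fails if it takes over 29 s, if anything falls off the work surface, if the arm or the gripper's body presses on something with over 40 N, if the wrist force passes 120 N, or if a joint passes its speed limit or range.

## Working session

There is one attempt and no reset: what is moved stays moved. The work goes in short steps, Python scripts to look and compute and a tool call to move; the robot and the scene stay as the last step left them, time stands still between calls to the robot, and variables do not carry over. Pictures are saved under pics/ and viewed, at most 10 in all, crops included, and the job is handed in when it is done.

Besides the shell and the picture viewer there is one more tool, called after "Emit:" in YAML: its name, and indented under it one key for each argument. arm_command: Moves the arm, as the interface text tells. Its arguments: {"type":"object","properties":{"increments":{"type":"array"},"fingers":{"type":"number"},"squeeze":{"type":"number"}},"required":["increments"]}

```bash
mkdir -p pics
cat > h.py <<'E'
import cv2,numpy as np,pickle
def cam(s):
    R=cv2.Rodrigues(np.array(s['rvec'],float))[0];return R,np.array(s['tvec'],float)
def ray(s,u,v):
    R,t=cam(s);d=R.T@np.array([(u-s['cx'])/s['fx'],(v-s['cy'])/s['fy'],1.]);return -R.T@t,d
def onz(s,u,v,z):
    c,d=ray(s,u,v);return c+d*(z-c[2])/d[2]
def tri(s1,p1,s2,p2):
    c1,d1=ray(s1,*p1);c2,d2=ray(s2,*p2)
    k=np.linalg.lstsq(np.c_[d1,-d2],c2-c1,rcond=None)[0]
    a=c1+k[0]*d1;b=c2+k[1]*d2;return (a+b)/2,np.linalg.norm(a-b)
def proj(s,P):
    R,t=cam(s);p=R@np.array(P)+t;return p[0]/p[2]*s['fx']+s['cx'],p[1]/p[2]*s['fy']+s['cy']
E
python3 - <<'E'
from workcell import status,cams
import cv2,pickle
d={n:cams.snapshot(n) for n in('scene','top')}
pickle.dump(d,open('s.pkl','wb'))
for n in d: cv2.imwrite(f'pics/{n}0.png',d[n]['color'][:,:,::-1]); print(n,d[n]['fx'],d[n]['rvec'],d[n]['tvec'])
print(status.state())
E
```

```text
scene 435.6807261929889 [ 1.65004649  2.19483811 -0.63987574] [ 0.16124995 -0.4554484   0.98183666]
top 448.9879333571977 [ 2.16721535 -2.14536628  0.09929743] [-0.0047813   0.58202969  0.78620386]
{'t': 0.1, 'joint_pos': array([-1.48955560e+00,  3.13921269e-01,  4.50749243e-02,  1.30358586e+00,
        9.05895792e-06,  1.43120054e+00]), 'dq': array([-0.00025215, -0.0017149 ,  0.00217277,  0.00130945,  0.00190753,
       -0.00142983]), 'effort': array([ 3.09839692e-03, -4.81723809e+01,  2.99244887e+01,  1.27367149e-02,
       -7.90216131e-05, -1.82152533e-07]), 'tcp_pos': array([ 0.12590755, -0.56054996,  0.21409313]), 'tcp_rot': array([ 9.93909764e-01,  1.10193979e-01,  2.83896016e-05, -8.17458730e-04]), 'contact_force': array([ 1.00994508, -0.49477242, -0.69418863]), 'ft_torque': array([ 0.04701319, -0.01116397,  0.00994808]), 'gripper_force': 0.0, 'grip_width': 0.9983311012574404}
```

View pics/scene0.png

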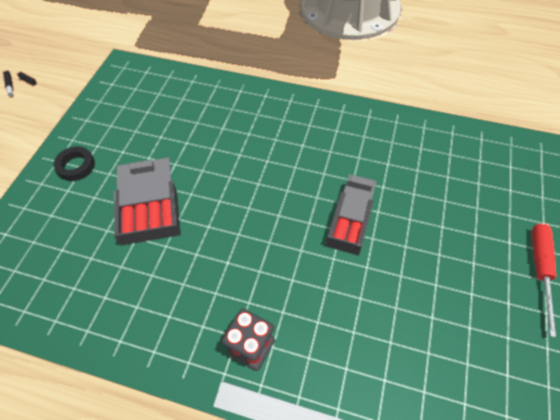

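View pics/top0.png

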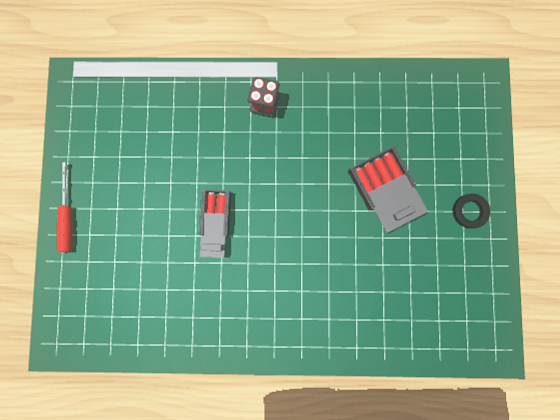

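Scene view: wide case at about (147,200) with its rib at (142,168), narrow case at (352,212). Top view: wide case at (388,190) with its rib at (404,213), narrow case at (215,222). I'll enlarge the wide case in both views.

Run:
```python
import cv2,pickle,numpy as np
d=pickle.load(open('s.pkl','rb'))
a=d['scene']['color'][150:250,105:190]; b=d['top']['color'][140:240,343:433]
f=lambda i:cv2.resize(i,(400,i.shape[0]*400//i.shape[1]),interpolation=cv2.INTER_CUBIC)[:440]
A,B=f(a),f(b);h=min(len(A),len(B));cv2.imwrite('pics/crop.png',np.hstack([A[:h],B[:h]])[:,:,::-1]);print(A.shape,B.shape,400/85,400/90)
```

```text
(440, 400, 3) (440, 400, 3) 4.705882352941177 4.444444444444445
```

View pics/crop.png

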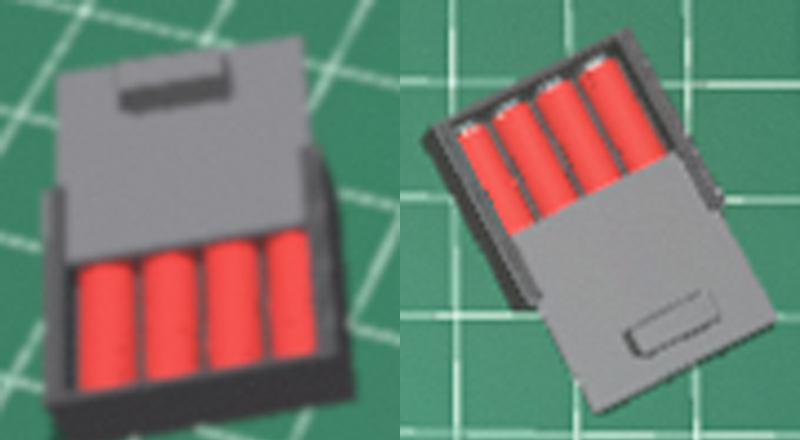

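Run:
```python
import pickle,numpy as np
from h import *
d=pickle.load(open('s.pkl','rb'));S,T=d['scene'],d['top']
s=lambda x,y:(105+(x+.5)/4.706-.5,150+(y+.5)/4.7-.5)
t=lambda x,y:(343+(x-400+.5)/4.444-.5,140+(y+.5)/4.44-.5)
for n,a,b in [('rib front -y',(119,93),(708,292)),('rib front +y',(229,78),(625,330)),('lid tail -y',(57,73),(777,322)),('lid tail +y',(302,38),(597,412)),
 ('wall near -y',(48,188),(722,204)),('wall near +y',(310,148),(535,300)),('case far -y',(48,404),(630,30)),('case far +y',(352,352),(428,133)),('lid front -y',(68,262),(672,153)),('lid front +y',(308,222),(513,232))]:
    P,e=tri(S,s(*a),T,t(*b));print(n,P.round(4),round(e,4))
L=[onz(T,*t(*p),.030) for p in((777,322),(597,412),(513,232),(672,153))]
print('lid in top at z=.03',np.round(L,4))
print('rib top z.046',[onz(T,*t(*p),.046).round(4) for p in((708,292),(625,330),(640,354),(721,316))])
print('case far z.033',[onz(T,*t(*p),.033).round(4) for p in((630,30),(428,133))])
```

```text
rib front -y [ 0.5765 -0.2445  0.044 ] 0.0024
rib front +y [ 0.5608 -0.211   0.0446] 0.0024
lid tail -y [ 0.5662 -0.2768  0.0309] 0.0007
lid tail +y [ 0.5284 -0.2023  0.0303] 0.003
wall near -y [ 0.6138 -0.254   0.0357] 0.0012
wall near +y [ 0.5738 -0.1776  0.034 ] 0.0017
case far -y [ 0.6865 -0.2183  0.0318] 0.0027
case far +y [ 0.6426 -0.1344  0.0313] 0.0034
lid front -y [ 0.6359 -0.2361  0.0308] 0.0002
lid front +y [ 0.6013 -0.1681  0.0326] 0.0044
lid in top at z=.03 [[ 0.5664 -0.2774  0.03  ]
 [ 0.529  -0.2038  0.03  ]
 [ 0.6025 -0.1706  0.03  ]
 [ 0.636  -0.2363  0.03  ]]
rib top z.046 [array([ 0.5768, -0.2451,  0.046 ]), array([ 0.5612, -0.2117,  0.046 ]), array([ 0.5516, -0.2175,  0.046 ]), array([ 0.5672, -0.2501,  0.046 ])]
case far z.033 [array([ 0.6869, -0.2192,  0.033 ]), array([ 0.643 , -0.1357,  0.033 ])]
```

Heights agree with the text: the rib triangulates at about 0.044 and the lid at 0.030. The yaw is about 27°, the opening about 49 mm, and the rib centre is near (0.564, -0.232). I'll push with shut fingers from behind the rib.

Emit:
arm_command:
  increments:
    - {"dx": 0.039, "dy": -0.018}
    - {"dx": 0.039, "dy": -0.018}
    - {"dx": 0.039, "dy": -0.018}
    - {"dx": 0.039, "dy": -0.018}
    - {"dx": 0.039, "dy": -0.018}
    - {"dx": 0.039, "dy": -0.018}
    - {"dx": 0.039, "dy": -0.018}
    - {"dx": 0.039, "dy": -0.018}
    - {"dx": 0.039, "dy": -0.018}
    - {"dx": 0.039, "dy": -0.018}
    - {"dx": 0.039, "dy": -0.018}
    - {"dx": 0.039, "dy": -0.018}
  fingers: -1

```text
schema error: expected keys dx, dy, dz, ax, ay, az
```

Emit:
arm_command:
  increments:
    - {"az": -7.3}
    - {"az": -7.3}
    - {}

```text
schema error: expected keys dx, dy, dz, ax, ay, az
```

```bash
cat > st.py <<'E'
from workcell import status
import numpy as np
from scipy.spatial.transform import Rotation as Ro
s=status.state();R=Ro.from_quat(s['tcp_rot']).as_matrix();p=s['tcp_pos']
print(s['t'],p.round(4),'yaw x',np.degrees(np.arctan2(R[1,0],R[0,0])).round(2),'z',R[:,2].round(3),'F',s['contact_force'].round(1),s['grip_width'])
for n,g in(('start',[.5418,-.2432,.043]),('home',[.5913,-.2156,.043])): print(n,(R.T@(np.array(g)-p)).round(4))
E
python3 st.py
```

```text
0.1 [ 0.1259 -0.5605  0.2141] yaw x 12.65 z [-0.     0.002 -1.   ] F [ 1.  -0.5 -0.7] 0.9983311012574404
start [ 0.4753 -0.2183  0.1716]
home [ 0.5296 -0.2344  0.1716]
```

All six keys are required in each row.

Emit:
arm_command:
  increments:
    - {"dx": 0.039, "dy": -0.018, "dz": 0, "ax": 0, "ay": 0, "az": 0}
    - {"dx": 0.039, "dy": -0.018, "dz": 0, "ax": 0, "ay": 0, "az": 0}
    - {"dx": 0.039, "dy": -0.018, "dz": 0, "ax": 0, "ay": 0, "az": 0}
    - {"dx": 0.039, "dy": -0.018, "dz": 0, "ax": 0, "ay": 0, "az": 0}
    - {"dx": 0.039, "dy": -0.018, "dz": 0, "ax": 0, "ay": 0, "az": 0}
    - {"dx": 0.039, "dy": -0.018, "dz": 0, "ax": 0, "ay": 0, "az": 0}
    - {"dx": 0.039, "dy": -0.018, "dz": 0, "ax": 0, "ay": 0, "az": 0}
    - {"dx": 0.039, "dy": -0.018, "dz": 0, "ax": 0, "ay": 0, "az": 0}
    - {"dx": 0.039, "dy": -0.018, "dz": 0, "ax": 0, "ay": 0, "az": 0}
    - {"dx": 0.039, "dy": -0.018, "dz": 0, "ax": 0, "ay": 0, "az": 0}
    - {"dx": 0.039, "dy": -0.018, "dz": 0, "ax": 0, "ay": 0, "az": 0}
    - {"dx": 0.039, "dy": -0.018, "dz": 0, "ax": 0, "ay": 0, "az": 0}
  fingers: -1

```text
t: 1.3
tcp_pos: [0.5363, -0.2464, 0.2145]
tcp_rot: [0.994, 0.11, -0.0, -0.0]
contact_force: [-0.5, -0.6, 0.5]
grip_width: -0.003
gripper_force: 0.0
```

Emit:
arm_command:
  increments:
    - {"dx": 0, "dy": 0, "dz": 0, "ax": 0, "ay": 0, "az": -7.3}
    - {"dx": 0, "dy": 0, "dz": 0, "ax": 0, "ay": 0, "az": -7.3}
    - {"dx": 0, "dy": 0, "dz": 0, "ax": 0, "ay": 0, "az": 0}
    - {"dx": 0, "dy": 0, "dz": 0, "ax": 0, "ay": 0, "az": 0}

```text
t: 1.7
tcp_pos: [0.535, -0.2477, 0.2145]
tcp_rot: [0.972, 0.234, -0.0, -0.0]
contact_force: [0.8, -0.4, 0.7]
grip_width: -0.001
gripper_force: 0.0
```

```bash
python3 st.py
```

```text
1.7 [ 0.535  -0.2477  0.2145] yaw x 27.08 z [-0.001  0.    -1.   ] F [ 0.8 -0.4  0.7] -0.0009771413683503291
start [ 0.0082 -0.0008  0.1715]
home [ 0.0648 -0.0029  0.1715]
```

Emit:
arm_command:
  increments:
    - {"dx": 0.003, "dy": -0.002, "dz": 0.03, "ax": 0, "ay": 0, "az": 0}
    - {"dx": 0, "dy": 0, "dz": 0.04, "ax": 0, "ay": 0, "az": 0}
    - {"dx": 0, "dy": 0, "dz": 0.04, "ax": 0, "ay": 0, "az": 0}
    - {"dx": 0, "dy": 0, "dz": 0.03, "ax": 0, "ay": 0, "az": 0}
    - {"dx": 0, "dy": 0, "dz": 0.015, "ax": 0, "ay": 0, "az": 0}
    - {"dx": 0, "dy": 0, "dz": 0.008, "ax": 0, "ay": 0, "az": 0}
    - {"dx": 0, "dy": 0, "dz": 0.008, "ax": 0, "ay": 0, "az": 0}
    - {"dx": 0, "dy": 0, "dz": 0, "ax": 0, "ay": 0, "az": 0}
    - {"dx": 0, "dy": 0, "dz": 0, "ax": 0, "ay": 0, "az": 0}

```text
t: 2.6
tcp_pos: [0.5375, -0.2452, 0.0448]
tcp_rot: [0.972, 0.235, 0.0, 0.001]
contact_force: [0.3, -0.4, 0.3]
grip_width: -0.0
gripper_force: 0.0
```

```bash
python3 st.py
python3 - <<'E'
from workcell import cams
import cv2,numpy as np
f=lambda n,r,c:cv2.resize(cams.snapshot(n)['color'][r:r+100,c:c+100],(400,400),interpolation=cv2.INTER_CUBIC)
cv2.imwrite('pics/c2.png',np.hstack([f('scene',130,95),f('top',140,340)])[:,:,::-1])
E
```

```text
2.6 [ 0.5375 -0.2452  0.0448] yaw x 27.21 z [ 0.001 -0.001 -1.   ] F [ 0.3 -0.4  0.3] -4.511523098648806e-05
start [0.0047 0.0002 0.0018]
home [ 0.0614 -0.0017  0.0018]
```

View pics/c2.png

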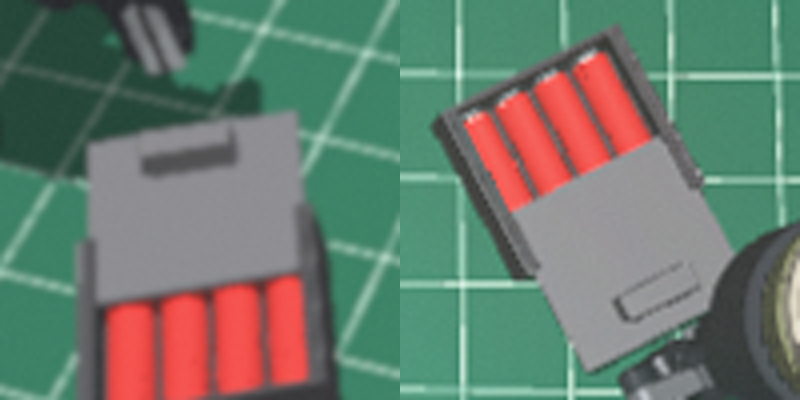

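Run:
```python
import pickle,numpy as np
from h import *
d=pickle.load(open('s.pkl','rb'))
for P in([.5375,-.2452,.0368],[.5375,-.2452,.1]):
  a=proj(d['scene'],P);b=proj(d['top'],P);print(P,a,((a[0]-95)*4,(a[1]-130)*4),b,((b[0]-340)*4+400,(b[1]-140)*4))
```

```text
[0.5375, -0.2452, 0.0368] (np.float64(140.75083686477979), np.float64(153.7714547692296)) (np.float64(183.00334745911914), np.float64(95.08581907691837)) (np.float64(410.99378965391156), np.float64(227.7314086912455)) (np.float64(683.9751586156463), np.float64(350.92563476498196))
[0.5375, -0.2452, 0.1] (np.float64(129.19299810345268), np.float64(127.25696891052316)) (np.float64(136.77199241381072), np.float64(-10.972124357907376)) (np.float64(421.95288713872367), np.float64(225.70234426357067)) (np.float64(727.8115485548947), np.float64(342.80937705428266))
```

Run:
```python
from workcell import cams,status
import cv2,numpy as np,pickle
d={n:cams.snapshot(n) for n in('scene','top')};pickle.dump(d,open('s2.pkl','wb'))
f=lambda n,r,c:cv2.resize(d[n]['color'][r:r+50,c:c+40],(400,500),interpolation=cv2.INTER_CUBIC)
cv2.imwrite('pics/c3.png',np.hstack([f('scene',120,115),f('top',205,390)])[:,:,::-1])
print(status.state()['tcp_pos'],d['scene']['tvec'],d['top']['tvec'])
```

```text
[ 0.53761501 -0.24506745  0.04484253] [ 0.16124995 -0.4554484   0.98183666] [-0.0047813   0.58202969  0.78620386]
```

View pics/c3.png

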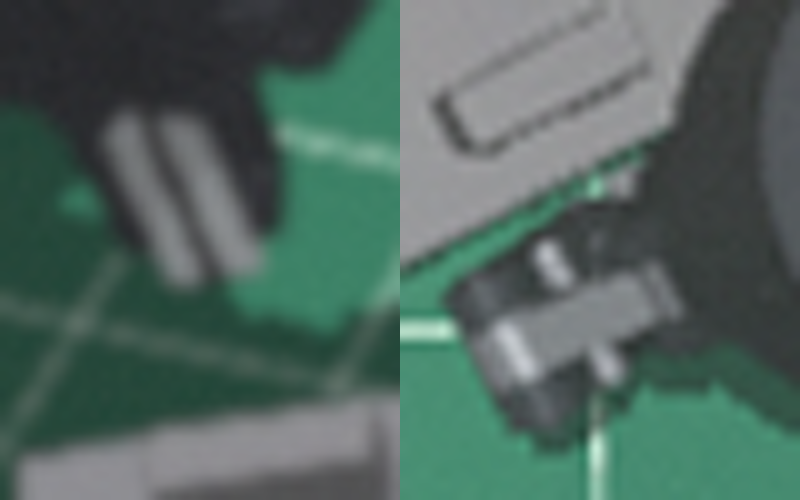

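Run:
```python
import pickle,numpy as np
from h import *
d=pickle.load(open('s2.pkl','rb'));S,T=d['scene'],d['top']
print(tri(S,(141.2,146.8),T,(394.2,234.5)))
for z in(.02,.037,.05,.06): print(z,onz(S,135.5,148.3,z).round(4),onz(S,141.2,146.8,z).round(4),onz(T,398,241.5,z).round(4))
for P in ([0,0,0],[.2,0,0]): print(proj(S,P))
```

```text
(array([ 0.53144772, -0.22454628,  0.05432265]), np.float64(0.030268898238563005))
0.02 [ 0.5176 -0.2698  0.02  ] [ 0.5119 -0.2619  0.02  ] [ 0.5131 -0.2259  0.02  ]
0.037 [ 0.5293 -0.2587  0.037 ] [ 0.5238 -0.2509  0.037 ] [ 0.5127 -0.2215  0.037 ]
0.05 [ 0.5383 -0.2501  0.05  ] [ 0.5329 -0.2426  0.05  ] [ 0.5123 -0.2182  0.05  ]
0.06 [ 0.5452 -0.2436  0.06  ] [ 0.5399 -0.2361  0.06  ] [ 0.5121 -0.2156  0.06  ]
(np.float64(349.2094755450813), np.float64(8.312714113106182))
(np.float64(329.60079826893974), np.float64(65.84103558099886))
```

Run:
```python
from workcell import manip
print({k:getattr(manip,k) for k in dir(manip) if not k.startswith('_')})
```

```text
{'PlanningError': <class 'workcell.PlanningError'>, 'nose_length': 0.008}
```

Scene view (pads end at about (136,148)): the tip looks higher than the nominal height. I'll move over the lid's tail and feel for it.

Emit:
arm_command:
  increments:
    - {"dx": 0.005, "dy": 0, "dz": 0, "ax": 0, "ay": 0, "az": 0}
    - {"dx": 0.004, "dy": 0, "dz": 0, "ax": 0, "ay": 0, "az": 0}
    - {"dx": 0, "dy": 0, "dz": 0, "ax": 0, "ay": 0, "az": 0}
    - {"dx": 0, "dy": 0, "dz": 0.002, "ax": 0, "ay": 0, "az": 0}
    - {"dx": 0, "dy": 0, "dz": 0.002, "ax": 0, "ay": 0, "az": 0}
    - {"dx": 0, "dy": 0, "dz": 0, "ax": 0, "ay": 0, "az": 0}

```text
t: 3.4
tcp_pos: [0.5446, -0.2403, 0.0393]
tcp_rot: [0.972, 0.236, -0.0, -0.0]
contact_force: [-0.3, 0.1, -0.6]
grip_width: -0.001
gripper_force: 0.0
```

```bash
python3 st.py
python3 - <<'E'
from workcell import cams
import cv2,numpy as np
f=lambda n,r,c:cv2.resize(cams.snapshot(n)['color'][r:r+60,c:c+50],(400,480),interpolation=cv2.INTER_CUBIC)
cv2.imwrite('pics/c4.png',np.hstack([f('scene',130,115),f('top',200,380)])[:,:,::-1])
E
```

```text
3.4 [ 0.5446 -0.2403  0.0393] yaw x 27.25 z [-0.001  0.    -1.   ] F [-0.3  0.1 -0.6] -0.0012993562434422397
start [-0.0038  0.0013 -0.0037]
home [ 0.0529 -0.0006 -0.0037]
```

View pics/c4.png

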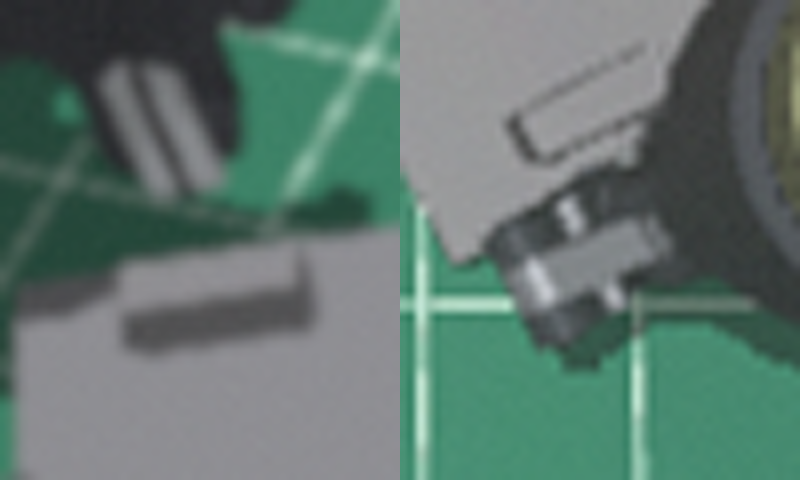

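Scene: the pad tip at about (138.7,154.4) still leaves a strip of mat visible before the lid's tail. Top: finger edge about (396,232).

Run:
```python
import pickle,numpy as np
from h import *
d=pickle.load(open('s2.pkl','rb'));S=d['scene']
a=np.radians(27.25);X=np.array([np.cos(a),np.sin(a)]);Y=np.array([np.sin(a),-np.cos(a)])
for z in(.0313,.04,.045,.05,.055,.06):
  p=onz(S,138.3,154.2,z);q=p[:2]-[.5446,-.2403];print(z,p.round(4),'tool x,y',(q@X).round(4),(q@Y).round(4))
p=onz(S,138.3-10,154.2-16,.09);print(p)
```

```text
0.0313 [ 0.5357 -0.2522  0.0313] tool x,y -0.0133 0.0065
0.04 [ 0.5416 -0.2467  0.04  ] tool x,y -0.0056 0.0043
0.045 [ 0.5449 -0.2435  0.045 ] tool x,y -0.0012 0.003
0.05 [ 0.5483 -0.2403  0.05  ] tool x,y 0.0033 0.0017
0.055 [ 0.5516 -0.2371  0.055 ] tool x,y 0.0077 0.0004
0.06 [ 0.555  -0.2339  0.06  ] tool x,y 0.0122 -0.0009
[ 0.55064978 -0.24345211  0.09      ]
```

Emit:
arm_command:
  increments:
    - {"dx": 0, "dy": 0, "dz": 0.002, "ax": 0, "ay": 0, "az": 0}
    - {"dx": 0, "dy": 0, "dz": 0.001, "ax": 0, "ay": 0, "az": 0}
    - {"dx": 0, "dy": 0, "dz": 0, "ax": 0, "ay": 0, "az": 0}

```text
t: 3.8
tcp_pos: [0.5449, -0.2405, 0.0367]
tcp_rot: [0.972, 0.236, -0.0, -0.0]
contact_force: [0.5, -0.1, -0.4]
grip_width: -0.001
gripper_force: 0.0
```

Emit:
arm_command:
  increments:
    - {"dx": 0, "dy": 0, "dz": 0.002, "ax": 0, "ay": 0, "az": 0}
    - {"dx": 0, "dy": 0, "dz": 0.002, "ax": 0, "ay": 0, "az": 0}
    - {"dx": 0, "dy": 0, "dz": 0, "ax": 0, "ay": 0, "az": 0}

```text
t: 4.1
tcp_pos: [0.5448, -0.2404, 0.0325]
tcp_rot: [0.972, 0.236, -0.0, -0.0]
contact_force: [-0.2, -0.1, -0.0]
grip_width: 0.004
gripper_force: 0.0
```

Run:
```python
from workcell import cams
import cv2,numpy as np
f=lambda n,r,c:cv2.resize(cams.snapshot(n)['color'][r:r+60,c:c+50],(400,480),interpolation=cv2.INTER_CUBIC)
cv2.imwrite('pics/c5.png',np.hstack([f('scene',130,115),f('top',200,380)])[:,:,::-1])
```

```text
(no output)
```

View pics/c5.png

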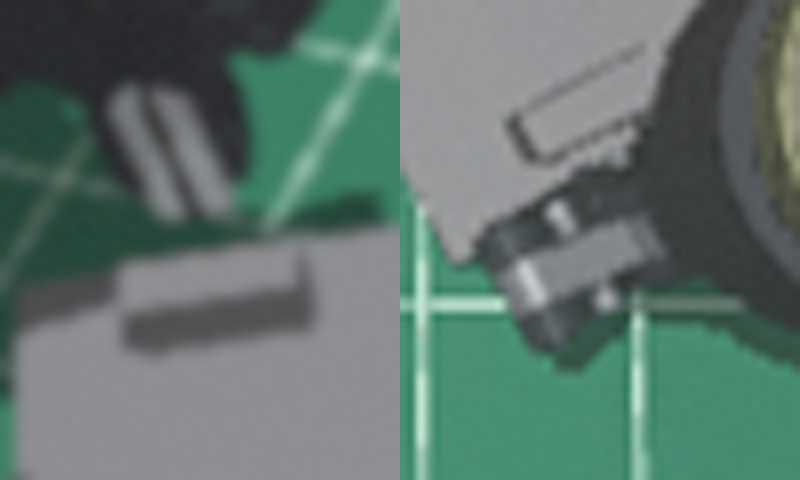

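Emit:
arm_command:
  increments:
    - {"dx": 0, "dy": 0, "dz": 0.002, "ax": 0, "ay": 0, "az": 0}
    - {"dx": 0, "dy": 0, "dz": 0.002, "ax": 0, "ay": 0, "az": 0}
    - {"dx": 0, "dy": 0, "dz": 0, "ax": 0, "ay": 0, "az": 0}

```text
t: 4.5
tcp_pos: [0.5448, -0.2404, 0.0285]
tcp_rot: [0.972, 0.236, -0.0, -0.0]
contact_force: [0.1, -1.1, 0.3]
grip_width: 0.001
gripper_force: 0.0
```

Emit:
arm_command:
  increments:
    - {"dx": 0, "dy": 0, "dz": 0.002, "ax": 0, "ay": 0, "az": 0}
    - {"dx": 0, "dy": 0, "dz": 0.002, "ax": 0, "ay": 0, "az": 0}
    - {"dx": 0, "dy": 0, "dz": 0, "ax": 0, "ay": 0, "az": 0}

```text
t: 4.8
tcp_pos: [0.5448, -0.2404, 0.0245]
tcp_rot: [0.972, 0.236, -0.0, -0.0]
contact_force: [0.2, -0.5, -0.6]
grip_width: -0.003
gripper_force: 0.0
```

Emit:
arm_command:
  increments:
    - {"dx": 0, "dy": 0, "dz": 0.002, "ax": 0, "ay": 0, "az": 0}
    - {"dx": 0, "dy": 0, "dz": 0.002, "ax": 0, "ay": 0, "az": 0}
    - {"dx": 0, "dy": 0, "dz": 0, "ax": 0, "ay": 0, "az": 0}

```text
t: 5.1
tcp_pos: [0.5448, -0.2405, 0.0205]
tcp_rot: [0.972, 0.236, -0.0, -0.0]
contact_force: [0.5, -0.1, -0.7]
grip_width: -0.002
gripper_force: 0.0
```

Run:
```python
from workcell import cams
import cv2,numpy as np
f=lambda n,r,c:cv2.resize(cams.snapshot(n)['color'][r:r+60,c:c+50],(400,480),interpolation=cv2.INTER_CUBIC)
cv2.imwrite('pics/c6.png',np.hstack([f('scene',130,115),f('top',200,380)])[:,:,::-1])
```

```text
(no output)
```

View pics/c6.png

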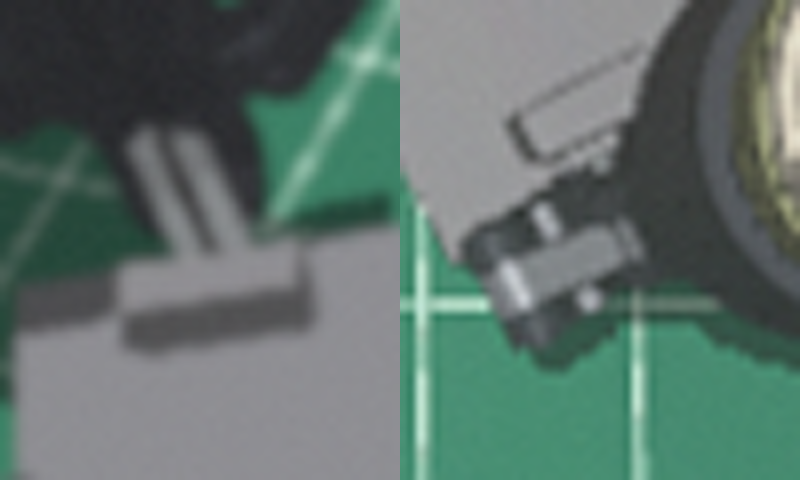

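Emit:
arm_command:
  increments:
    - {"dx": 0.002, "dy": 0, "dz": 0, "ax": 0, "ay": 0, "az": 0}
    - {"dx": 0.002, "dy": 0, "dz": 0, "ax": 0, "ay": 0, "az": 0}
    - {"dx": 0.002, "dy": 0, "dz": 0, "ax": 0, "ay": 0, "az": 0}

```text
t: 5.5
tcp_pos: [0.5503, -0.2379, 0.021]
tcp_rot: [0.972, 0.235, -0.0, 0.0]
contact_force: [-1.4, -0.6, 1.1]
grip_width: 0.0
gripper_force: 0.8
```

Emit:
arm_command:
  increments:
    - {"dx": 0.002, "dy": 0, "dz": 0, "ax": 0, "ay": 0, "az": 0}
    - {"dx": 0.002, "dy": 0, "dz": 0, "ax": 0, "ay": 0, "az": 0}
    - {"dx": 0.002, "dy": 0, "dz": 0, "ax": 0, "ay": 0, "az": 0}

```text
t: 5.8
tcp_pos: [0.5558, -0.2351, 0.021]
tcp_rot: [0.972, 0.236, -0.0, 0.0]
contact_force: [-1.9, -0.3, 1.0]
grip_width: 0.001
gripper_force: 0.8
```

```bash
python3 st.py
```

```text
5.8 [ 0.5558 -0.2351  0.021 ] yaw x 27.25 z [-0. -0. -1.] F [-1.9 -0.3  1. ] 0.0011864197700673675
start [-0.0162  0.0008 -0.022 ]
home [ 0.0405 -0.0011 -0.022 ]
```

The lid is sliding at about 2 N. Continuing.

Emit:
arm_command:
  increments:
    - {"dx": 0.003, "dy": 0, "dz": 0, "ax": 0, "ay": 0, "az": 0}
    - {"dx": 0.003, "dy": 0, "dz": 0, "ax": 0, "ay": 0, "az": 0}
    - {"dx": 0.003, "dy": 0, "dz": 0, "ax": 0, "ay": 0, "az": 0}
    - {"dx": 0.003, "dy": 0, "dz": 0, "ax": 0, "ay": 0, "az": 0}
    - {"dx": 0.003, "dy": 0, "dz": 0, "ax": 0, "ay": 0, "az": 0}
    - {"dx": 0.003, "dy": 0, "dz": 0, "ax": 0, "ay": 0, "az": 0}
    - {"dx": 0.003, "dy": 0, "dz": 0, "ax": 0, "ay": 0, "az": 0}
    - {"dx": 0.003, "dy": 0, "dz": 0, "ax": 0, "ay": 0, "az": 0}

```text
t: 6.6
tcp_pos: [0.5772, -0.2239, 0.0208]
tcp_rot: [0.972, 0.236, -0.0, -0.0]
contact_force: [-1.8, -1.2, 0.9]
grip_width: -0.003
gripper_force: 0.8
```

```bash
python3 st.py
python3 - <<'E'
from workcell import cams
import cv2,numpy as np
f=lambda n,r,c:cv2.resize(cams.snapshot(n)['color'][r:r+90,c:c+75],(400,480),interpolation=cv2.INTER_CUBIC)
cv2.imwrite('pics/c7.png',np.hstack([f('scene',150,110),f('top',150,350)])[:,:,::-1])
E
```

```text
6.6 [ 0.5772 -0.2239  0.0208] yaw x 27.25 z [-0. -0. -1.] F [-1.8 -1.2  0.9] -0.0025672324924501688
start [-0.0403  0.0009 -0.0221]
home [ 0.0164 -0.0009 -0.0222]
```

View pics/c7.png

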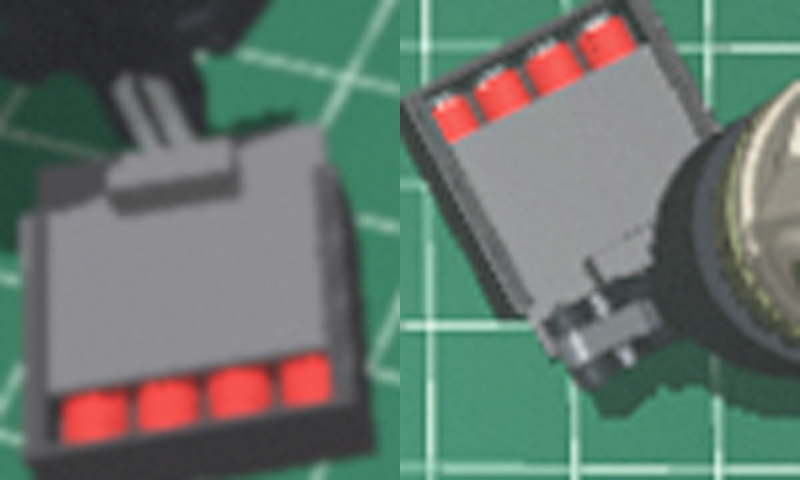

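Scene: fingers behind the rib at about (143,180), lid front edge at (112..172, 221..216), about 18 mm still open. The lid is moving squarely.

Emit:
arm_command:
  increments:
    - {"dx": 0.002, "dy": 0, "dz": 0, "ax": 0, "ay": 0, "az": 0}
    - {"dx": 0.002, "dy": 0, "dz": 0, "ax": 0, "ay": 0, "az": 0}
    - {"dx": 0.002, "dy": 0, "dz": 0, "ax": 0, "ay": 0, "az": 0}
    - {"dx": 0.002, "dy": 0, "dz": 0, "ax": 0, "ay": 0, "az": 0}

```text
t: 7.1
tcp_pos: [0.5841, -0.2203, 0.0208]
tcp_rot: [0.972, 0.236, -0.0, -0.0]
contact_force: [-1.3, -0.5, -0.6]
grip_width: -0.002
gripper_force: 0.8
```

Emit:
arm_command:
  increments:
    - {"dx": 0.001, "dy": 0, "dz": 0, "ax": 0, "ay": 0, "az": 0}
    - {"dx": 0.001, "dy": 0, "dz": 0, "ax": 0, "ay": 0, "az": 0}
    - {"dx": 0.001, "dy": 0, "dz": 0, "ax": 0, "ay": 0, "az": 0}

```text
t: 7.4
tcp_pos: [0.5854, -0.2196, 0.0208]
tcp_rot: [0.972, 0.235, -0.002, 0.0]
contact_force: [-7.0, -3.3, 4.0]
grip_width: 0.001
gripper_force: 4.0
```

Emit:
arm_command:
  increments:
    - {"dx": 0.001, "dy": 0, "dz": 0, "ax": 0, "ay": 0, "az": 0}
    - {"dx": 0.001, "dy": 0, "dz": 0, "ax": 0, "ay": 0, "az": 0}

```text
t: 7.6
tcp_pos: [0.5862, -0.2192, 0.0209]
tcp_rot: [0.972, 0.235, -0.002, 0.001]
contact_force: [-9.6, -4.8, 5.5]
grip_width: 0.0
gripper_force: 5.2
```

Emit:
arm_command:
  increments:
    - {"dx": 0.001, "dy": 0, "dz": 0, "ax": 0, "ay": 0, "az": 0}
    - {"dx": 0.001, "dy": 0, "dz": 0, "ax": 0, "ay": 0, "az": 0}
    - {"dx": 0, "dy": 0, "dz": 0, "ax": 0, "ay": 0, "az": 0}

```text
t: 7.9
tcp_pos: [0.5892, -0.2177, 0.0209]
tcp_rot: [0.972, 0.235, -0.001, 0.0]
contact_force: [-3.9, -1.7, 2.7]
grip_width: 0.002
gripper_force: 2.1
```

Emit:
arm_command:
  increments:
    - {"dx": 0.001, "dy": 0, "dz": 0, "ax": 0, "ay": 0, "az": 0}
    - {"dx": 0.001, "dy": 0, "dz": 0, "ax": 0, "ay": 0, "az": 0}
    - {"dx": 0, "dy": 0, "dz": 0, "ax": 0, "ay": 0, "az": 0}

```text
t: 8.2
tcp_pos: [0.5926, -0.216, 0.0208]
tcp_rot: [0.972, 0.236, 0.0, -0.0]
contact_force: [-0.7, 0.3, 0.1]
grip_width: -0.001
gripper_force: 0.5
```

The force peaked at 12 N and then fell away, so the lid has snapped over. I'll press on gently to be sure it is home.

Emit:
arm_command:
  increments:
    - {"dx": 0.001, "dy": 0, "dz": 0, "ax": 0, "ay": 0, "az": 0}
    - {"dx": 0.001, "dy": 0, "dz": 0, "ax": 0, "ay": 0, "az": 0}
    - {"dx": 0, "dy": 0, "dz": 0, "ax": 0, "ay": 0, "az": 0}

```text
t: 8.5
tcp_pos: [0.5935, -0.2155, 0.0208]
tcp_rot: [0.972, 0.236, -0.0, 0.0]
contact_force: [-3.2, -0.8, 0.9]
grip_width: -0.003
gripper_force: 1.9
```

Emit:
arm_command:
  increments:
    - {"dx": 0.001, "dy": 0, "dz": 0, "ax": 0, "ay": 0, "az": 0}
    - {"dx": 0.001, "dy": 0, "dz": 0, "ax": 0, "ay": 0, "az": 0}
    - {"dx": 0, "dy": 0, "dz": 0, "ax": 0, "ay": 0, "az": 0}

```text
t: 8.8
tcp_pos: [0.5936, -0.2154, 0.0209]
tcp_rot: [0.972, 0.235, -0.002, 0.0]
contact_force: [-8.9, -4.1, 4.3]
grip_width: 0.0
gripper_force: 4.8
```

The TCP stopped at 0.5936 while the force rose, so the lid is on its end stop. Now I'll back off, rise and check.

Emit:
arm_command:
  increments:
    - {"dx": -0.004, "dy": 0, "dz": 0, "ax": 0, "ay": 0, "az": 0}
    - {"dx": -0.006, "dy": 0, "dz": 0, "ax": 0, "ay": 0, "az": 0}
    - {"dx": -0.01, "dy": 0, "dz": -0.005, "ax": 0, "ay": 0, "az": 0}
    - {"dx": -0.01, "dy": 0, "dz": -0.03, "ax": 0, "ay": 0, "az": 0}
    - {"dx": -0.03, "dy": 0, "dz": -0.03, "ax": 0, "ay": 0, "az": 0}
    - {"dx": -0.03, "dy": 0, "dz": -0.03, "ax": 0, "ay": 0, "az": 0}
    - {"dx": -0.03, "dy": 0, "dz": -0.03, "ax": 0, "ay": 0, "az": 0}
    - {"dx": -0.03, "dy": 0, "dz": -0.03, "ax": 0, "ay": 0, "az": 0}
    - {"dx": -0.03, "dy": 0, "dz": 0, "ax": 0, "ay": 0, "az": 0}
    - {"dx": 0, "dy": 0, "dz": 0, "ax": 0, "ay": 0, "az": 0}
    - {"dx": 0, "dy": 0, "dz": 0, "ax": 0, "ay": 0, "az": 0}

```text
t: 9.9
tcp_pos: [0.4353, -0.2973, 0.1764]
tcp_rot: [0.972, 0.235, 0.001, 0.0]
contact_force: [0.4, -0.2, -0.8]
grip_width: -0.001
gripper_force: 0.0
```

```bash
python3 st.py
python3 - <<'E'
from workcell import cams
import cv2,numpy as np
f=lambda n,r,c:cv2.resize(cams.snapshot(n)['color'][r:r+100,c:c+90],(400,444),interpolation=cv2.INTER_CUBIC)
cv2.imwrite('pics/c8.png',np.hstack([f('scene',150,105),f('top',140,343)])[:,:,::-1])
E
```

```text
9.9 [ 0.4353 -0.2973  0.1764] yaw x 27.15 z [ 0.001 -0.001 -1.   ] F [ 0.4 -0.2 -0.8] -0.0008374358169342479
start [0.1193 0.0003 0.1336]
home [ 0.176  -0.0017  0.1336]
```

View pics/c8.png

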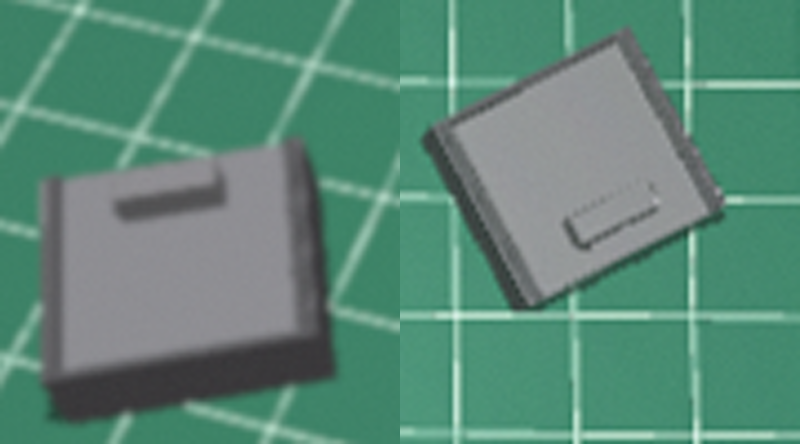

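The picture shows the lid fully home: its tail is flush with the wall ends in the top view, from (373,208) to (415,188), and no cells are visible. The arm is clear of everything.

```bash
python3 -c "
from workcell import order
print(order.finish_job())"
```

```text
the job is handed in; nothing more can be done
None
```

The wide case's lid is closed over the ridge and fully home, the arm is clear of everything, the narrow case was never approached, and the job was handed in at about 10 s; no verdict came back.

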